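Dock the cordless fume absorber with its intake facing the board

TASK

Take the small cordless fume absorber that lies on the blue rubber pad and stand it on its foot in the middle of the round charging dock, turned so that its intake snout points squarely along the dock's white arrow at the upright circuit board. It has to be stood up and let go first, then taken again by the grip fin on its top to be set and turned on the dock. Leave the other things on the bench where they are.

Things in the scene. Friction and masses are not known exactly. Their poses are not given: they have to be found in the camera images.
- absorber: Fume absorber: grey column, 52 x 52 mm square section, 110 mm long, black grip fin on its top end, intake snout on one side, about 0.34 kg. Starts lying on the pad, snout up. x axis: from foot to fin (up when it stands); z: the way the snout points; y: across. Origin: middle of its back face (underside while lying), 55 mm from the foot; centre line at z +26 mm, column x -55 to +55 mm.
- absorber_foot (a point): Centre of the absorber's flat square foot face, on the column's centre line; axes as the absorber's.
- absorber_fin (a point): Grip point in the middle of the fin, 23 mm above the column's top end, 133 mm from the foot. The fin stands 34 mm up from the top end, is 44 mm wide (along the absorber's y) and 16 mm thick (along its z): pinch it across the thickness.
- absorber_mouth (a point): Centre of the intake mouth on the snout's end, 35 mm from the foot, 46 mm from the column's centre line. The flared snout measures 42 mm along the column (14 to 56 mm from the foot), 38 mm across, and stands out 20 mm from the column's face.
- pad: Fixed blue rubber pad, 160 x 100 mm (x, y), 30 mm high, flat top; the absorber lies on it lengthwise. Origin: centre of its underside.
- dock: Fixed dock: round black disc, 110 mm diameter, 12 mm high, flat top, with a white line ending in an arrow head. The arrow points along the dock's x axis at a green circuit board held upright between two posts, 96 mm from the disc's centre, square to the arrow (with posts 150 mm wide, 155 mm high). Origin: centre of the disc's underside.
- dock_top (a point): Centre of the disc's top face, where the middle of the absorber's foot belongs; axes as the dock's.
- tape: Bystander: roll of tape lying flat, 70 mm diameter, 20 mm high. Origin: centre of its underside.
- flux: Bystander: small amber bottle, 36 mm diameter, 85 mm high. Origin: centre of its underside.
- driver: Bystander: screwdriver, 170 mm long, lying along its x axis on the bench.
- reel: Bystander: steel solder reel standing on its flange, 60 mm diameter, 45 mm high. Origin: centre of its underside.
- spare_board: Bystander: spare circuit board lying flat, 120 x 80 mm, about 10 mm high. Origin: centre of its underside.
- parts_tray: Bystander: white divided parts tray, 120 x 160 mm, 35 mm high. Origin: centre of its underside.
Mind the look-alikes: they are no part of the job. What is shaped like the dock but pink is not meant.

How it is judged:
By the outcome, as a careful person would: the job done as asked, in the order asked, and still so for the second after the job is handed in, with the robot touching nothing.
It also fails if it takes over 48 s, if anything falls off the work surface, if the arm or the gripper's body presses on something with over 40 N, if the wrist force passes 120 N, or if a joint passes its speed limit or range.

ROBOT

A 6-joint arm with a two-finger parallel gripper is mounted at the origin on the work surface. World frame = base frame: x ahead of the robot, y to its left, z up, the work surface at z = 0. Lengths are in m, angles in rad, forces in N, time in s.
With the tool pointing down it reaches from about 0.375 to 0.975 m from the base axis. Payload 3.8 kg.
Tool frame: the origin (TCP) lies at the very end of the fingers, on their centre line; the grasp point (between the pads) lies 19 mm behind it; z points along the fingers, y is the line along which they close (so a half turn about z gives the same grasp; the last joint's range is limited). The gripper opens to 85 mm and grips with 20 to 120 N. Pads are 22 mm wide; open, the fingers measure 114 mm over their backs; the gripper's body (76 mm by 85 mm) begins 54 mm behind the grasp point. The pads swing forward as they close: fully open they stand 13 mm farther back than shut.
Start: joints at [1.132, 0.264, 1.604, -0, 1.274, -0.037], TCP at [0.264, 0.621, 0.231] pointing down, gripper open.
Joint ranges: [-2.63, 2.63], [-0.94, 2.18], [0.31, 2.57], [-1.31, 4.45], [0, 2.66], [-2.55, 2.55]. Speed limits (rad/s): [2.57, 2.57, 3.14, 3.14, 3.14, 3.14].

INTERFACE

Orientations are given as a rotation vector (axis times angle).
In Python, from workcell import bot, vision gives the robot as it stands. The module is installed in compiled form; this text tells all that it offers.
- The arm moves only by the tool play_rows, never from a script. Its argument "moves" is a list that holds one entry, the list of rows, each a list of 7 numbers: the turn, a rotation vector about the tool's x, y, z as a fraction of full scale, then the shift along the tool's x, y, z as a fraction of full scale, then the finger opening in mm, from 0 to 85.4. In form: [[[ax, ay, az, x, y, z, jaw], ...]]. A call has 1 to 5 rows; each row shifts and turns the commanded pose from where the row before left it, along the tool's axes as they then stand; what a row does not reach is not made up. Full scale, the value 1, is 0.1 m for a shift and 0.5 rad for a turn. A row lasts 1/12 s, in which the tool goes at most 41.7 mm and 7.16 degrees, less where a joint would pass 70% of its speed; a pose out of reach is approached as far as the arm can. A call with a number of a shift or a turn outside -1 to 1 is refused whole. A call with a gripper value outside its range is refused whole. The fingers move at their own pace and stop on an object; "newtons" is the grip in N (left out, the last holds). Time passes only in rows, so rows that do not move let the fingers close. It gives the time, the measured TCP pose, the force, the opening and the grip force at its end, in the units of the state.
- bot.read_state(): the state, without advancing time (a new reading comes with each control period).
- vision.read_camera(name): name is "side" or "top" or "wrist"; returns a dict with "image" (400x640x3 uint8, red, green, blue), "depth" (400x640 float32, m along the optical axis (not along the pixel's ray), 0 where there is no reading), "K" (3x3 intrinsics, pixels), "R" (3x3) and "t" (3): a world point X has camera coordinates R X + t. Camera axes: x right, y down, z forward; pixel columns grow to the right and rows downward; lengths in m; the calibration is good to about 2 mm. The wrist camera is an equidistant fisheye: a pixel r from the principal point sees the ray r / f radians off the axis. A picture is of the moment at which its call begins.
- bot.finish_job(): hands the job in; it is judged then, once.
The state is a dict: "time": time; "q": joint angles; "joint_vel": joint speeds; "joint_torque": joint torques, N m; "tool_pos": TCP position; "tcp_rot": TCP orientation; "wrist_force": force on the tool from outside, world axes, zero at the start; "torque": the same for the moment, N m; "width": opening from 0.0 (shut) to 1.0 (fully open); "grip_force": force on a finger pad.
Only numpy, scipy, OpenCV 4.12 (cv2) and the standard library are available. Lean on these libraries where they do the work, as an engineer would, in place of code of your own. Each camera call takes 0.05 s, during which the arm holds its last target. There are 200 camera calls.

## Working session

There is one attempt and no reset: what is moved stays moved. The work goes in short steps, Python scripts to look and compute and a tool call to move; the robot and the scene stay as the last step left them, time stands still between calls to the robot, and variables do not carry over. Pictures are saved under pics/ and viewed, at most 10 in all, crops included, and the job is handed in when it is done.

Besides the shell and the picture viewer there is one more tool, called after "Request:" as name(argument=value, ...), one argument or row to a line, values as JSON. play_rows: Moves the arm, as the interface text tells. Its arguments: {"type":"object","properties":{"moves":{"type":"array","items":{"type":"array","items":{"type":"array","items":{"type":"number"}}}},"newtons":{"type":"number"}},"required":["moves"]}

```bash
mkdir -p pics
python3 - <<'E'
from workcell import bot, vision
import cv2,numpy as np
for n in ("top","side"):
    c=vision.read_camera(n); cv2.imwrite(f"pics/{n}0.png",c["image"][:,:,::-1]); np.savez(f"{n}0.npz",**c)
    print(n,c["K"].tolist(),c["R"].round(4).tolist(),c["t"].round(4).tolist())
print(bot.read_state())
E
```

```text
top [[428.27571671445634, 0.0, 310.33551675871945], [0.0, 428.27571671445634, 200.348448580082], [0.0, 0.0, 1.0]] [[0.0115, -0.9999, -0.0084], [-0.9937, -0.0105, -0.1113], [0.1112, 0.0096, -0.9938]] [-0.0707, 0.5526, 1.2888]
side [[509.5255500182269, 0.0, 321.3050660954055], [0.0, 509.5255500182269, 193.37244268293918], [0.0, 0.0, 1.0]] [[0.8818, -0.4714, -0.015], [-0.3259, -0.586, -0.7419], [0.3409, 0.6591, -0.6703]] [-0.5273, 0.1998, 1.1301]
{'time': 0.1, 'q': array([ 1.13211346e+00,  2.64690598e-01,  1.60522143e+00, -6.78857158e-06,
        1.27371659e+00, -3.69050672e-02]), 'joint_vel': array([ 0.00252795, -0.0012641 , -0.00386991, -0.0014017 ,  0.00011826,
        0.0003399 ]), 'joint_torque': array([-1.09313703e-03, -5.16710615e+01, -3.68589556e+01, -2.21834025e-04,
        6.31849121e-03,  7.91664228e-07]), 'tool_pos': array([0.26369005, 0.62064998, 0.23008656]), 'tcp_rot': array([-0.62677695, -3.0779493 ,  0.00311003]), 'wrist_force': array([ 0.16413728, -0.57965618, -0.19470055]), 'torque': array([0.04256981, 0.00820157, 0.02524574]), 'grip_force': 0.0, 'width': 0.9994063305113582}
```

View pics/top0.png

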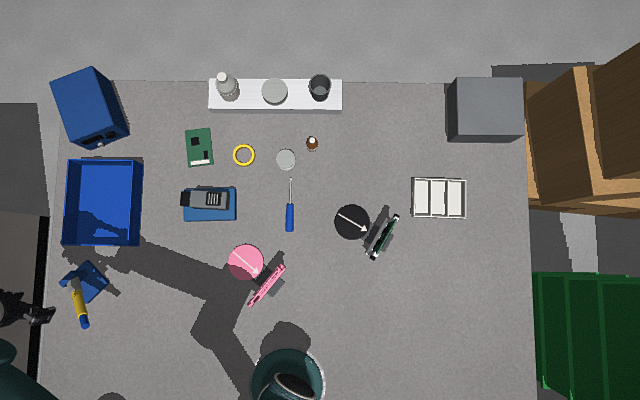

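View pics/side0.png

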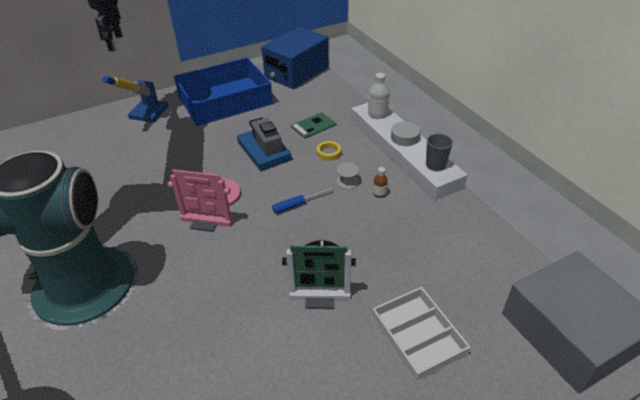

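```bash
cat > h.py <<'E'
import numpy as np,cv2
def ray(c,u,v,z):
    "pixel -> world point on plane Z=z"
    R,t,K=c["R"],c["t"],c["K"]; d=R.T@np.linalg.inv(K)@[u,v,1]; o=-R.T@t
    return o+d*(z-o[2])/d[2]
def cloud(c):
    "world point per pixel from depth"
    D=c["depth"]; v,u=np.mgrid[:D.shape[0],:D.shape[1]]
    p=np.linalg.inv(c["K"])@np.stack([u.ravel(),v.ravel(),np.ones(u.size)])*D.ravel()
    return ((p.T-c["t"])@c["R"]).reshape(*D.shape,3)
E
python3 - <<'E'
from h import *
c=dict(np.load("top0.npz")); im=c["image"][:,:,::-1]
a=cv2.resize(im[170:240,165:255],None,fx=8,fy=8,interpolation=cv2.INTER_CUBIC)
b=cv2.resize(im[190:270,325:415],None,fx=7,fy=7,interpolation=cv2.INTER_CUBIC)
cv2.imwrite("pics/z.png",np.hstack([a[:560,:],]))
P=cloud(c)
# pad: blue mask
hsv=cv2.cvtColor(im.copy(),cv2.COLOR_BGR2HSV)
H,S,V=cv2.split(hsv)
roi=np.zeros(H.shape,bool); roi[175:235,170:245]=1
h=P[...,2]
print("heights row",(h[200,172:240]*1000).round().astype(int).tolist())
print("heights row205",(h[206,172:240]*1000).round().astype(int).tolist())
ab=roi&(h>0.045)
for nm,m in (("abs",roi&(h>.072)&(h<.09)),("snout",roi&(h>.095)),("fin",roi&(h>.05)&(h<.072)),("pad",roi&(S>120)&(H>95)&(H<125)&(h>.02)&(h<.04))):
    q=P[m]; 
    if len(q)<5: print(nm,len(q));continue
    r=cv2.minAreaRect((q[:,:2]*1000).astype(np.float32)); print(nm,len(q),r,np.median(q[:,2]),"px",np.argwhere(m).mean(0).round(1))
# dock
roi=np.zeros(H.shape,bool); roi[195:250,325:378]=1
m=roi&(V<60)&(h<.03)
k=cv2.findContours(m.astype(np.uint8),cv2.RETR_EXTERNAL,cv2.CHAIN_APPROX_NONE)[0]; k=max(k,key=cv2.contourArea)
print("dock ell",cv2.fitEllipse(cv2.convexHull(k)))
w=roi&(V>150); q=np.argwhere(w)
W=np.array([ray(c,x,y,.012)[:2] for y,x in q]); mu=W.mean(0); e,vv=np.linalg.eigh(np.cov(W.T)); print("arrow",len(q),mu,vv[:,1],np.degrees(np.arctan2(vv[1,1],vv[0,1])))
roi[:]=0; roi[205:265,360:405]=1
q=P[roi&(h>.06)]; e,vv=np.linalg.eigh(np.cov(q[:,:2].T)); print("board",len(q),q.mean(0),vv[:,0],np.degrees(np.arctan2(vv[1,0],vv[0,0])),q[:,2].max())
print(np.median(h[230:250,300:330]))
E
```

```text
heights row [-5, -4, -3, 5, -1, -5, 1, 5, 60, 60, 64, 61, 58, 68, 63, 63, 60, 62, 77, 83, 82, 79, 85, 79, 84, 85, 79, 80, 78, 78, 83, 82, 83, 80, 102, 99, 101, 99, 103, 99, 98, 104, 102, 99, 98, 99, 102, 97, 100, 81, 80, 1342, 83, 78, 76, 72, 51, 34, 28, 30, 28, 30, 31, 21, 5, -4, -3, -8]
heights row205 [1, -2, -5, 2, -2, -1, 1, 1, -5, -1, -6, 4, 27, 48, 53, 48, 54, 60, 82, 80, 72, 80, 78, 77, 84, 77, 84, 81, 81, 83, 79, 81, 86, 84, 84, 82, 82, 84, 1342, 81, 86, 85, 81, 82, 78, 83, 81, 78, 83, 85, 79, 82, 78, 78, 75, 60, 49, 29, 30, 25, 28, 28, 26, 26, 4, 0, -2, 0]
abs 453 ((548.5343017578125, 238.83505249023438), (109.87841796875, 52.59043502807617), 87.37683868408203) 0.08030796601425676 px [199.5 206.1]
snout 200 ((492.43109130859375, 78.50756072998047), (352.90899658203125, 45.18672180175781), 68.46343994140625) 0.10075951883554643 px [199.  211.6]
fin 185 ((545.8739624023438, 256.71856689453125), (145.16539001464844, 50.1810188293457), 89.2921142578125) 0.06232797034090459 px [200.2 194. ]
pad 827 ((538.8640747070312, 247.64370727539062), (99.0694351196289, 159.69677734375), 2.1664040088653564) 0.028440605960752843 px [208.7 212.1]
dock ell ((351.5877685546875, 221.49574279785156), (34.467376708984375, 35.78327941894531), 133.61122131347656)
arrow 289 [ 0.47976845 -0.19183094] [-0.82175258  0.56984446] 145.2606201289772
board 357 [ 0.44014096 -0.26896304  0.15888596] [-0.75343541 -0.65752192] -138.88884663534566 1.3416119138420979
-0.0011377644751776783
```

View pics/z.png

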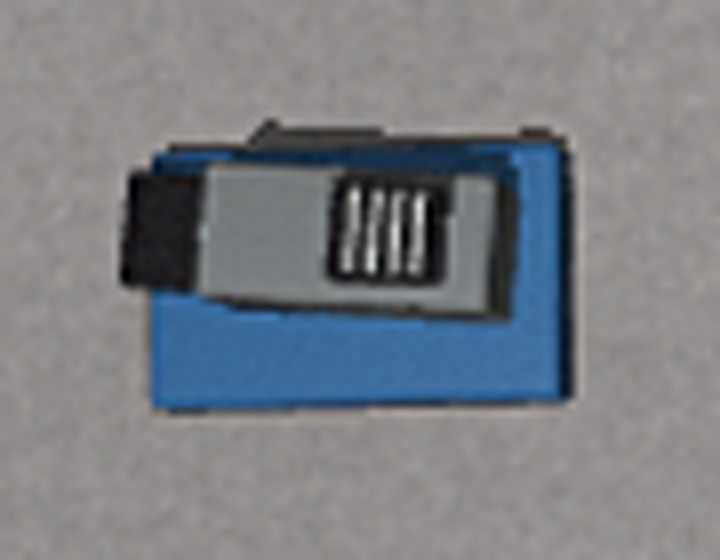

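```bash
cat >> h.py <<'E'
from scipy.spatial.transform import Rotation as Ro
def plan(p0,R0,p1,R1,n=0):
    "straight line + slerp, as tool-frame rows"
    w=(R0.inv()*R1).as_rotvec(); d=np.array(p1)-p0
    n=max(n,int(np.ceil(max(np.linalg.norm(d)/.040,np.linalg.norm(w)/.12))))
    print(n,"rows"); Rk=R0
    for k in range(n):
        print([float(x) for x in np.r_[w/n/.5,Rk.inv().apply(d/n)/.1].round(3)]); Rk=Rk*Ro.from_rotvec(w/n)
def frame(y,z):
    y=np.array(y,float);z=np.array(z,float);y/=np.linalg.norm(y);z/=np.linalg.norm(z)
    return Ro.from_matrix(np.c_[np.cross(y,z),y,z])
E
python3 - <<'E'
from h import *
c=dict(np.load("top0.npz")); im=c["image"]; P=cloud(c); h=P[...,2]
V=im.max(2); ctr=ray(c,351.59,221.5,.012); print("dock",ctr)
v,u=np.mgrid[:400,:640]; m=((v-221.5)**2+(u-351.6)**2<14.5**2)|(((v-230)**2+(u-366)**2<3**2))
q=np.argwhere(m&(V>120)); print(len(q),q.min(0),q.max(0))
W=np.array([ray(c,x,y,.012)[:2] for y,x in q]); wt=V[q[:,0],q[:,1]].astype(float)
mu=np.average(W,0,wt); e,vv=np.linalg.eigh(np.cov(W.T,aweights=wt)); print("arrow",mu,e,vv[:,1],np.degrees(np.arctan2(vv[1,1],vv[0,1])))
roi=np.zeros(h.shape,bool); roi[205:265,360:405]=1
s=roi&(h>.135)&(h<.17); q=P[s]; 
e,vv=np.linalg.eigh(np.cov(q[:,:2].T)); print("board",len(q),q.mean(0),e**.5,np.degrees(np.arctan2(vv[1,0],vv[0,0])))
a=np.array([.045,.999,0]); R0=Ro.from_rotvec([-0.62677695,-3.0779493,0.00311003]); p0=np.array([.2637,.6206,.2301])
ay=np.array([.999,-.045,0]); z=-.5*a+[0,0,-.866]
R1=frame(ay,z); g=np.array([.550,.269,.060]); t=g+.019*z; print("grasp tcp",t)
plan(p0,R0,t-.11*z,R1)
E
```

```text
dock [ 0.49068366 -0.19328018  0.012     ]
70 [214 339] [230 366]
arrow [ 0.48436033 -0.20496647] [9.36705096e-06 8.62945334e-04] [0.49343574 0.86978225] 60.43334584570208
board 171 [ 0.44111429 -0.27632602  0.14541797] [0.00310209 0.03740882] -119.63658328114634
grasp tcp [0.5495725 0.2595095 0.043546 ]
11 rows
[0.057, -0.083, 0.215, -0.35, -0.153, 0.083]
[0.057, -0.083, 0.215, -0.361, -0.112, 0.102]
[0.057, -0.083, 0.215, -0.366, -0.07, 0.12]
[0.057, -0.083, 0.215, -0.366, -0.027, 0.136]
[0.057, -0.083, 0.215, -0.36, 0.016, 0.151]
[0.057, -0.083, 0.215, -0.35, 0.059, 0.165]
[0.057, -0.083, 0.215, -0.334, 0.101, 0.177]
[0.057, -0.083, 0.215, -0.313, 0.141, 0.187]
[0.057, -0.083, 0.215, -0.288, 0.179, 0.195]
[0.057, -0.083, 0.215, -0.259, 0.214, 0.2]
[0.057, -0.083, 0.215, -0.226, 0.246, 0.204]
```

Request:
play_rows(
  moves=[
    [[0.057,-0.083,0.215,-0.35,-0.153,0.083,85],[0.057,-0.083,0.215,-0.361,-0.112,0.102,85],[0.057,-0.083,0.215,-0.366,-0.07,0.12,85],[0.057,-0.083,0.215,-0.366,-0.027,0.136,85],[0.057,-0.083,0.215,-0.36,0.016,0.151,85]],
  ],
)

```text
time: 0.52
tool_pos: [0.3957, 0.4809, 0.1891]
tcp_rot: [1.347, 2.63, -0.269]
wrist_force: [-0.0, -0.0, -0.5]
width: 0.995
grip_force: 0.0
```

Request:
play_rows(
  moves=[
    [[0.057,-0.083,0.215,-0.35,0.059,0.165,85],[0.057,-0.083,0.215,-0.334,0.101,0.177,85],[0.057,-0.083,0.215,-0.313,0.141,0.187,85],[0.057,-0.083,0.215,-0.288,0.179,0.195,85],[0.057,-0.083,0.215,-0.259,0.214,0.2,85]],
  ],
)

```text
time: 0.93
tool_pos: [0.5271, 0.3422, 0.1472]
tcp_rot: [1.889, 2.021, -0.489]
wrist_force: [0.9, 0.2, -0.5]
width: 0.997
grip_force: 0.0
```

Request:
play_rows(
  moves=[
    [[0.057,-0.083,0.215,-0.226,0.246,0.204,85],[0,0,0,0,0,0,85],[0,0,0,0,0,0,85]],
  ],
)

```text
time: 1.18
tool_pos: [0.5533, 0.3136, 0.1373]
tcp_rot: [1.974, 1.888, -0.53]
wrist_force: [-0.2, 1.0, 0.1]
width: 0.992
grip_force: 0.0
```

```bash
cat > nxt.py <<'E'
from h import *
from workcell import bot
s=bot.read_state(); p0=s["tool_pos"]; R0=Ro.from_rotvec(s["tcp_rot"])
print(s["time"],p0.round(4),R0.as_matrix().round(3).tolist(),"q",s["q"].round(2),"F",s["wrist_force"].round(1),s["width"],s["grip_force"])
E
python3 - <<'E'
from nxt import *
a=np.array([.045,.999,0]); z=-.5*a+[0,0,-.866]
R1=frame([.999,-.045,0],z); t=np.array([.550,.269,.060])+.019*z
plan(p0,R0,t,R1,4)
E
```

```text
1.1833 [0.5533 0.3136 0.1373] [[0.038, 0.999, -0.024], [0.865, -0.045, -0.499], [-0.5, -0.001, -0.866]] q [ 0.68  0.49  1.56 -0.38  1.46  0.84] F [-0.2  1.   0.1] 0.9918133678083999 0.0
4 rows
[-0.001, -0.0, 0.0, -0.0, -0.003, 0.271]
[-0.001, -0.0, 0.0, -0.0, -0.003, 0.271]
[-0.001, -0.0, 0.0, -0.0, -0.003, 0.271]
[-0.001, -0.0, 0.0, -0.0, -0.003, 0.271]
```

Request:
play_rows(
  moves=[
    [[0,0,0,0,-0.003,0.27,85],[0,0,0,0,-0.003,0.27,85],[0,0,0,0,-0.003,0.27,85],[0,0,0,0,-0.003,0.27,85],[0,0,0,0,0,0,85]],
  ],
)

```text
time: 1.6
tool_pos: [0.5449, 0.2591, 0.0416]
tcp_rot: [1.97, 1.893, -0.537]
wrist_force: [-1.3, -0.2, -1.1]
width: 0.994
grip_force: 0.0
```

Run:
```python
from nxt import *
from workcell import vision
a=vision.read_camera("side")["image"][100:190,200:330]; b=vision.read_camera("wrist")["image"]
cv2.imwrite("pics/g1.png",np.vstack([cv2.resize(a,(433,300)),cv2.resize(b,(433,271))])[:,:,::-1])
```

```text
1.6 [0.5449 0.2591 0.0416] [[0.033, 0.999, -0.026], [0.864, -0.042, -0.502], [-0.502, -0.006, -0.865]] q [ 0.63  0.53  1.71 -0.42  1.28  0.87] F [-1.3 -0.2 -1.1] 0.994057623173301 0.0
```

View pics/g1.png

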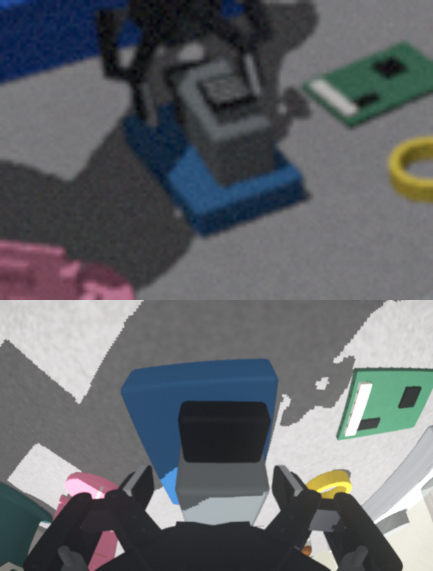

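Request:
play_rows(
  moves=[
    [[0,0,0,0,0.045,0,85],[0,0,0,0,0,0,40],[0,0,0,0,0,0,40],[0,0,0,0,0,0,40],[0,0,0,0,0,0,40]],
  ],
  newtons=70,
)

```text
time: 2.12
tool_pos: [0.5552, 0.2636, 0.0479]
tcp_rot: [1.973, 1.891, -0.518]
wrist_force: [-0.2, 3.1, 4.8]
width: 0.601
grip_force: 74.1
```

Request:
play_rows(
  moves=[
    [[0,0,0,0,0,0,40],[0,0,0,0,0,0,40],[0,0,0,0,0,0,40]],
  ],
)

```text
time: 2.37
tool_pos: [0.5552, 0.2637, 0.0479]
tcp_rot: [1.973, 1.891, -0.518]
wrist_force: [-0.7, 4.2, 6.0]
width: 0.601
grip_force: 74.0
```

Run:
```python
from nxt import *
# lift 0.10, then turn +90 deg about the absorber's cross axis (world +x-ish) with grasp point at target above pad
Rt=Ro.from_rotvec(np.pi/2*np.array([.999,-.045,0])); R1=Rt*R0
z1=R1.apply([0,0,1]); 
# grasp 85 mm from foot & ~4mm above centre line: pad centre standing
g=np.array([.542,.243,.03+.085+.05]); t=g+.019*z1; print("stand tcp",t-[0,0,.05])
up=p0+[0,0,.10]
print("turn"); plan(up,R0,t,R1)
print(R0.inv().apply([0,0,.1])/.1/3)
```

```text
2.3667 [0.5552 0.2637 0.0479] [[0.038, 0.999, -0.017], [0.868, -0.041, -0.495], [-0.495, 0.005, -0.869]] q [ 0.63  0.53  1.69 -0.42  1.28  0.86] F [-0.7  4.2  6. ] 0.6010310545190234 74.01932716369629
stand tcp [0.54285252 0.25948306 0.1055882 ]
turn
14 rows
[-0.0, 0.224, 0.001, -0.006, -0.009, -0.003]
[-0.0, 0.224, 0.001, -0.005, -0.009, -0.004]
[-0.0, 0.224, 0.001, -0.005, -0.009, -0.004]
[-0.0, 0.224, 0.001, -0.004, -0.009, -0.005]
[-0.0, 0.224, 0.001, -0.004, -0.009, -0.005]
[-0.0, 0.224, 0.001, -0.003, -0.009, -0.006]
[-0.0, 0.224, 0.001, -0.002, -0.009, -0.006]
[-0.0, 0.224, 0.001, -0.002, -0.009, -0.006]
[-0.0, 0.224, 0.001, -0.001, -0.009, -0.006]
[-0.0, 0.224, 0.001, -0.0, -0.009, -0.006]
[-0.0, 0.224, 0.001, 0.0, -0.009, -0.006]
[-0.0, 0.224, 0.001, 0.001, -0.009, -0.006]
[-0.0, 0.224, 0.001, 0.002, -0.009, -0.006]
[-0.0, 0.224, 0.001, 0.002, -0.009, -0.006]
[-0.16512917  0.00154715 -0.28955323]
```

Request:
play_rows(
  moves=[
    [[0,0,0,-0.165,0,-0.29,40],[0,0,0,-0.165,0,-0.29,40],[0,0,0,-0.165,0,-0.29,40],[0,0.1,0,0,-0.01,0,40],[0,0.224,0,0,-0.01,-0.005,40]],
  ],
)

```text
time: 2.78
tool_pos: [0.5528, 0.2661, 0.1476]
tcp_rot: [2.07, 1.989, -0.365]
wrist_force: [-0.3, 0.1, -4.5]
width: 0.599
grip_force: 74.0
```

Request:
play_rows(
  moves=[
    [[0,0.224,0,0,-0.01,0,40],[0,0.224,0,0,-0.01,0,40],[0,0.224,0,0,-0.01,0,40],[0,0.224,0,0,-0.01,0,40],[0,0.224,0,0,-0.01,0,40]],
  ],
)

```text
time: 3.2
tool_pos: [0.5471, 0.2629, 0.1477]
tcp_rot: [-2.16, -2.073, -0.228]
wrist_force: [-0.1, 0.1, -4.3]
width: 0.6
grip_force: 74.1
```

Request:
play_rows(
  moves=[
    [[0,0.224,0,0,-0.01,0,40],[0,0.224,0,0,-0.01,0,40],[0,0.224,0,0,-0.01,0,40],[0,0.224,0,0,-0.01,0,40],[0,0.224,0,0,-0.01,0,40]],
  ],
)

```text
time: 3.62
tool_pos: [0.5423, 0.2623, 0.1475]
tcp_rot: [-1.815, -1.744, -0.736]
wrist_force: [-1.0, 0.1, -4.5]
width: 0.6
grip_force: 74.1
```

Request:
play_rows(
  moves=[
    [[0,0.224,0,0,-0.01,0,40],[0,0.124,0,0,-0.01,0,40],[0,0,0,0,0,0,40],[0,0,0,0,0,0,40]],
  ],
)

```text
time: 3.95
tool_pos: [0.5393, 0.2621, 0.1449]
tcp_rot: [-1.703, -1.63, -0.856]
wrist_force: [0.5, -0.8, -2.9]
width: 0.599
grip_force: 74.2
```

Run:
```python
from nxt import *
from workcell import vision
c=vision.read_camera("side"); a=c["image"][70:190,190:340]; b=vision.read_camera("top"); np.savez("s2.npz",**c)
cv2.imwrite("pics/g2.png",np.hstack([cv2.resize(a,(450,360)),cv2.resize(b["image"][150:250,160:260],(350,360))])[:,:,::-1])
```

```text
3.95 [0.5393 0.2621 0.1449] [[0.027, 0.999, 0.034], [0.595, -0.043, 0.802], [0.803, -0.001, -0.596]] q [-0.08  0.24  2.1   1.06  1.16 -0.68] F [ 0.5 -0.8 -2.9] 0.5990344983172821 74.20187473297119
```

View pics/g2.png

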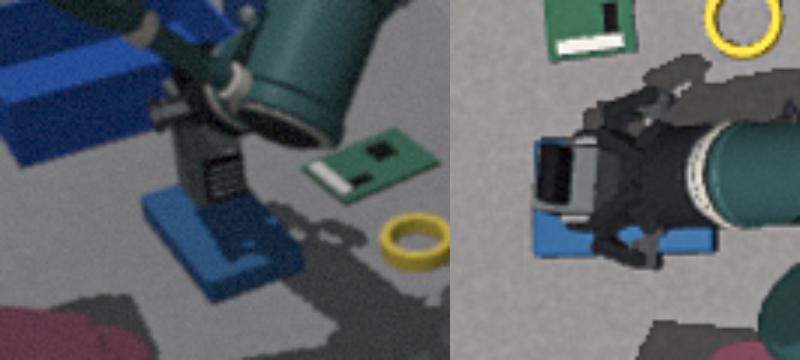

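Request:
play_rows(
  moves=[
    [[0,0.12,0,0,0,0,40],[0,0.12,0,0,0,0,40],[0,0,0,0,0,0,40],[0,0,0,0,0,0,40]],
  ],
)

```text
time: 4.38
tool_pos: [0.5399, 0.2634, 0.1465]
tcp_rot: [-1.617, -1.554, -0.941]
wrist_force: [-0.1, 1.0, -2.6]
width: 0.598
grip_force: 74.3
```

Run:
```python
from nxt import *
from workcell import vision
Z=[];
for k in range(4):
    c=vision.read_camera("top"); P=cloud(c); Z.append(P)
P=np.median(Z,0); im=c["image"].astype(int); np.savez("t3.npz",**c)
v,u=np.mgrid[:400,:640]
r=(v>180)&(v<220)&(u>185)&(u<215)&(P[...,2]>.1)
val=im.max(2); 
for nm,m in (("fin",r&(val<60)&(u<203)&(P[...,2]>.19)),("grey",r&(val>80)&(u<207)&(P[...,2]>.14)&(P[...,2]<.19))):
    q=P[m]; print(nm,len(q),q.min(0).round(3),q.max(0).round(3),q.mean(0).round(4))
    A=np.c_[q[:,:2]-q[:,:2].mean(0),np.ones(len(q))]; print(np.linalg.lstsq(A,q[:,2],rcond=None)[0])
cv2.imwrite("pics/t3.png",cv2.resize(c["image"][160:230,170:250],None,fx=7,fy=7,interpolation=cv2.INTER_CUBIC)[:,:,::-1])
```

```text
4.3833 [0.5399 0.2634 0.1465] [[0.019, 0.999, 0.036], [0.495, -0.041, 0.868], [0.869, 0.002, -0.495]] q [-0.12  0.3   2.11  1.16  1.24 -0.79] F [-0.1  1.  -2.6] 0.5976228434136057 74.25473213195801
fin 126 [0.516 0.246 0.191] [0.558 0.263 0.213] [0.5371 0.2529 0.2072]
[0.02848493 0.616386   0.20715496]
grey 212 [0.498 0.229 0.146] [0.57  0.278 0.18 ] [0.5337 0.247  0.1738]
[ 0.06654809 -0.07839873  0.17377978]
```

View pics/t3.png

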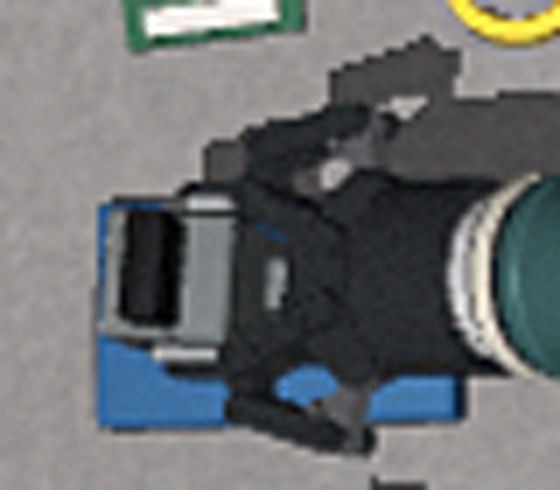

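Request:
play_rows(
  moves=[
    [[0,0,0,-0.13,0,0.075,40],[0,0,0,-0.13,0,0.075,40],[0,0,0,0,0,0,40],[0,0,0,0,0,0,40]],
  ],
)

```text
time: 4.92
tool_pos: [0.5395, 0.2637, 0.1166]
tcp_rot: [-1.616, -1.551, -0.942]
wrist_force: [-0.8, 0.3, -3.6]
width: 0.602
grip_force: 74.2
```

Request:
play_rows(
  moves=[
    [[0,0,0,-0.017,0,0.01,40],[0,0,0,0,0,0,40],[0,0,0,0,0,0,40]],
  ],
)

```text
time: 5.17
tool_pos: [0.5405, 0.2633, 0.1154]
tcp_rot: [-1.616, -1.553, -0.945]
wrist_force: [0.5, -0.5, -2.3]
width: 0.602
grip_force: 74.2
```

Request:
play_rows(
  moves=[
    [[0,0,0,-0.017,0,0.01,40],[0,0,0,0,0,0,40],[0,0,0,0,0,0,40]],
  ],
)

```text
time: 5.42
tool_pos: [0.54, 0.2633, 0.1127]
tcp_rot: [-1.616, -1.552, -0.944]
wrist_force: [-0.4, 0.2, -1.9]
width: 0.6
grip_force: 74.2
```

Request:
play_rows(
  moves=[
    [[0,0,0,-0.017,0,0.01,40],[0,0,0,0,0,0,40],[0,0,0,0,0,0,40]],
  ],
)

```text
time: 5.67
tool_pos: [0.5399, 0.2634, 0.1105]
tcp_rot: [-1.616, -1.552, -0.943]
wrist_force: [-0.7, 0.6, -2.9]
width: 0.601
grip_force: 74.2
```

Request:
play_rows(
  moves=[
    [[0,0,0,-0.017,0,0.01,40],[0,0,0,0,0,0,40],[0,0,0,0,0,0,40]],
  ],
)

```text
time: 5.92
tool_pos: [0.5402, 0.2637, 0.1098]
tcp_rot: [-1.614, -1.551, -0.945]
wrist_force: [-2.3, -1.1, 4.6]
width: 0.6
grip_force: 74.7
```

Request:
play_rows(
  moves=[
    [[0,0,0,0,0,0,60],[0,0,0,0,0,0,70],[0,0,0,0,0,0,85],[0,0,0,0,0,0,85],[0,0,0,0,0,0,85]],
  ],
)

```text
time: 6.33
tool_pos: [0.5401, 0.2634, 0.1086]
tcp_rot: [-1.617, -1.552, -0.943]
wrist_force: [-0.2, 0.6, -0.4]
width: 0.994
grip_force: 0.0
```

Request:
play_rows(
  moves=[
    [[0,0,0,0,0,-0.2,85],[0,0,0,0,0,-0.3,85],[0,0,0,0,0,-0.4,85],[0,0,0,0,0,-0.4,85],[0,0,0,0,0,-0.2,85]],
  ],
)

```text
time: 6.75
tool_pos: [0.5357, 0.1301, 0.1848]
tcp_rot: [-1.618, -1.554, -0.947]
wrist_force: [0.6, -0.4, -0.1]
width: 0.991
grip_force: 0.0
```

Run:
```python
from nxt import *
from workcell import vision
P=np.median([cloud(vision.read_camera("top")) for k in range(4)],0); c=vision.read_camera("top")
im=c["image"].astype(int); np.savez("t4.npz",**c); s=vision.read_camera("side")
v,u=np.mgrid[:400,:640]
r=(v>175)&(v<225)&(u>175)&(u<225)
for nm,m in (("fin",r&(P[...,2]>.165)&(P[...,2]<.185)),("top",r&(P[...,2]>.13)&(P[...,2]<.15))):
    q=P[m]; print(nm,len(q),q.mean(0).round(4),cv2.minAreaRect((q[:,:2]*1000).astype(np.float32)))
a=cv2.resize(c["image"][165:235,165:245],(400,350),interpolation=cv2.INTER_CUBIC); b=cv2.resize(s["image"][70:190,190:340],(400,350))
cv2.imwrite("pics/t4.png",np.hstack([a,b])[:,:,::-1])
```

```text
6.75 [0.5357 0.1301 0.1848] [[0.017, 0.999, 0.041], [0.494, -0.044, 0.868], [0.869, 0.005, -0.494]] q [-0.36  0.27  2.05  0.99  1.43 -0.8 ] F [ 0.6 -0.4 -0.1] 0.9909842405546139 0.0
fin 98 [0.5361 0.2545 0.1722] ((536.4878540039062, 255.1770477294922), (15.82465648651123, 42.14783477783203), 88.00105285644531)
top 219 [0.534  0.2501 0.1382] ((536.4635620117188, 255.67263793945312), (52.405609130859375, 52.43526077270508), 87.89826202392578)
```

View pics/t4.png

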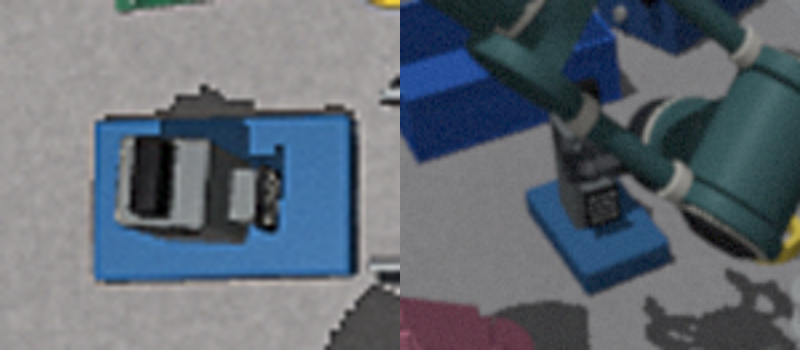

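Run:
```python
from nxt import *
R1=frame([.035,.999,0],[0,0,-1])
plan(p0,R0,np.array([.5364,.17,.28]),R1)
print("then",R1.inv().apply(np.array([0,.0854,-.06]))/.1)
```

```text
7.05 [0.5335 0.1341 0.1818] [[0.02, 0.999, 0.036], [0.492, -0.041, 0.869], [0.87, 0.0, -0.493]] q [-0.36  0.27  2.06  0.99  1.43 -0.8 ] F [-0.   0.1 -0.4] 0.9999495542986473 0.0
16 rows
[0.103, -0.102, -0.177, 0.065, 0.001, -0.011]
[0.103, -0.102, -0.177, 0.064, 0.006, -0.014]
[0.103, -0.102, -0.177, 0.062, 0.011, -0.018]
[0.103, -0.102, -0.177, 0.06, 0.015, -0.022]
[0.103, -0.102, -0.177, 0.057, 0.019, -0.025]
[0.103, -0.102, -0.177, 0.054, 0.023, -0.029]
[0.103, -0.102, -0.177, 0.05, 0.026, -0.033]
[0.103, -0.102, -0.177, 0.046, 0.028, -0.037]
[0.103, -0.102, -0.177, 0.041, 0.03, -0.041]
[0.103, -0.102, -0.177, 0.037, 0.031, -0.044]
[0.103, -0.102, -0.177, 0.031, 0.032, -0.048]
[0.103, -0.102, -0.177, 0.026, 0.032, -0.051]
[0.103, -0.102, -0.177, 0.021, 0.031, -0.054]
[0.103, -0.102, -0.177, 0.015, 0.03, -0.056]
[0.103, -0.102, -0.177, 0.01, 0.028, -0.058]
[0.103, -0.102, -0.177, 0.004, 0.026, -0.06]
then [0.02990157 0.85347636 0.6       ]
```

Request:
play_rows(
  moves=[
    [[0.103,-0.102,-0.177,0.065,0.001,-0.03,85],[0.103,-0.102,-0.177,0.064,0.006,-0.014,85],[0.103,-0.102,-0.177,0.062,0.011,-0.018,85],[0.103,-0.102,-0.177,0.06,0.015,-0.022,85],[0.103,-0.102,-0.177,0.057,0.019,-0.025,85]],
  ],
)

```text
time: 7.47
tool_pos: [0.5344, 0.144, 0.2134]
tcp_rot: [-1.266, -2.173, -0.729]
wrist_force: [0.3, 0.7, -0.4]
width: 0.993
grip_force: 0.0
```

Request:
play_rows(
  moves=[
    [[0.103,-0.102,-0.177,0.054,0.023,-0.029,85],[0.103,-0.102,-0.177,0.05,0.026,-0.033,85],[0.103,-0.102,-0.177,0.046,0.028,-0.037,85],[0.103,-0.102,-0.177,0.041,0.03,-0.041,85],[0.103,-0.102,-0.177,0.037,0.031,-0.044,85]],
  ],
)

```text
time: 7.88
tool_pos: [0.5354, 0.1555, 0.2442]
tcp_rot: [-0.787, -2.698, -0.443]
wrist_force: [0.2, 0.1, -0.3]
width: 0.991
grip_force: 0.0
```

Request:
play_rows(
  moves=[
    [[0.103,-0.102,-0.177,0.031,0.032,-0.048,85],[0.103,-0.102,-0.177,0.026,0.032,-0.051,85],[0.103,-0.102,-0.177,0.021,0.031,-0.054,85],[0.103,-0.102,-0.177,0.015,0.03,-0.056,85],[0.103,-0.102,-0.177,0.01,0.028,-0.058,85]],
  ],
)

```text
time: 8.3
tool_pos: [0.5362, 0.1669, 0.2748]
tcp_rot: [-0.18, -3.085, -0.081]
wrist_force: [0.2, -0.1, -1.0]
width: 0.997
grip_force: 0.0
```

Request:
play_rows(
  moves=[
    [[0.103,-0.102,-0.177,0.004,0.026,-0.06,85],[0,0,0,0,0,0,85],[0,0,0,0,0,0,85]],
  ],
)

```text
time: 8.55
tool_pos: [0.5358, 0.1695, 0.2811]
tcp_rot: [-0.051, -3.139, -0.005]
wrist_force: [-0.5, -0.3, -0.8]
width: 0.997
grip_force: 0.0
```

Run:
```python
from nxt import *
R1=frame([.035,.999,0],[0,0,-1])
plan(p0,R0,np.array([.5364,.2554,.23]),R1)
```

```text
8.55 [0.5358 0.1695 0.2811] [[-0.999, 0.033, -0.002], [0.033, 0.999, 0.003], [0.002, 0.003, -1.0]] q [ 0.26  0.02  1.79  0.    1.33 -1.28] F [-0.5 -0.3 -0.8] 0.9968920779602705 0.0
3 rows
[0.002, -0.001, 0.002, 0.007, 0.286, 0.171]
[0.002, -0.001, 0.002, 0.007, 0.286, 0.171]
[0.002, -0.001, 0.002, 0.008, 0.286, 0.171]
```

Request:
play_rows(
  moves=[
    [[0,0,0,0.007,0.286,0.17,85],[0,0,0,0.007,0.286,0.17,85],[0,0,0,0.008,0.286,0.17,70],[0,0,0,0,0,0,60],[0,0,0,0,0,0,60]],
  ],
)

```text
time: 8.97
tool_pos: [0.5364, 0.2535, 0.2276]
tcp_rot: [-0.055, -3.135, -0.001]
wrist_force: [0.4, -0.0, 0.1]
width: 0.702
grip_force: 0.0
```

Request:
play_rows(
  moves=[
    [[0,0,0,0,0,0.25,60],[0,0,0,0,0,0.25,60],[0,0,0,0,0,0.2,60],[0,0,0,0,0,0.1,60],[0,0,0,0,0,0,60]],
  ],
)

```text
time: 9.38
tool_pos: [0.5364, 0.2516, 0.1481]
tcp_rot: [-0.058, -3.136, -0.0]
wrist_force: [-0.6, -1.0, -0.1]
width: 0.705
grip_force: 0.0
```

Run:
```python
from nxt import *
R1=frame([.035,.999,0],[0,0,-1])
plan(p0,R0,np.array([.5364,.2554,.147]),R1)
```

```text
9.3833 [0.5364 0.2516 0.1481] [[-0.999, 0.037, -0.005], [0.037, 0.999, 0.0], [0.005, 0.0, -1.0]] q [ 0.4   0.18  1.87  0.    1.1  -1.14] F [-0.6 -1.  -0.1] 0.7051052937246038 0.0
1 rows
[0.0, -0.011, -0.004, 0.002, 0.038, 0.011]
```

Request:
play_rows(
  moves=[
    [[0,0,0,0,0.03,0,60],[0,0,0,0,0,0,30],[0,0,0,0,0,0,5],[0,0,0,0,0,0,5],[0,0,0,0,0,0,5]],
  ],
  newtons=60,
)

```text
time: 9.8
tool_pos: [0.5392, 0.2567, 0.1529]
tcp_rot: [0.055, 3.138, 0.005]
wrist_force: [0.8, -0.4, -1.8]
width: 0.174
grip_force: 58.5
```

Request:
play_rows(
  moves=[
    [[0,0,0,0,0,0,5],[0,0,0,0,0,0,5],[0,0,0,0,0,-0.1,5],[0,0,0,0,0,-0.2,5],[0,0,0,0,0,-0.2,5]],
  ],
)

```text
time: 10.22
tool_pos: [0.5363, 0.256, 0.1997]
tcp_rot: [-0.055, -3.137, -0.001]
wrist_force: [0.9, 0.3, -2.0]
width: 0.174
grip_force: 58.7
```

Run:
```python
from nxt import *
from workcell import vision
P=np.median([cloud(vision.read_camera("side")) for k in range(2)],0)
c=vision.read_camera("side"); s=vision.read_camera("wrist")
a=cv2.resize(c["image"][60:200,190:340],(400,375)); b=cv2.resize(s["image"],(400,250)); cv2.imwrite("pics/w5.png",np.hstack([a,np.pad(b,((0,125),(0,0),(0,0)))])[:,:,::-1])
th=np.radians(-119.8); d=np.array([np.cos(th),np.sin(th),0]); R1=frame(-d,[0,0,-1])
plan(p0,R0,np.array([.4907,-.1933,p0[2]+.03]),R1)
```

```text
10.2167 [0.5363 0.256  0.1997] [[-0.999, 0.035, -0.004], [0.035, 0.999, 0.001], [0.005, 0.001, -1.0]] q [ 0.4   0.14  1.81  0.    1.19 -1.13] F [ 0.9  0.3 -2. ] 0.1741581474304634 58.65289092063904
12 rows
[-0.0, -0.001, 0.081, 0.025, -0.375, -0.025]
[-0.0, -0.001, 0.081, 0.01, -0.376, -0.025]
[-0.0, -0.001, 0.081, -0.005, -0.376, -0.025]
[-0.0, -0.001, 0.081, -0.021, -0.376, -0.025]
[-0.0, -0.001, 0.081, -0.036, -0.375, -0.025]
[-0.0, -0.001, 0.081, -0.051, -0.373, -0.025]
[-0.0, -0.001, 0.081, -0.066, -0.37, -0.025]
[-0.0, -0.001, 0.081, -0.081, -0.368, -0.025]
[-0.0, -0.001, 0.081, -0.096, -0.364, -0.025]
[-0.0, -0.001, 0.081, -0.11, -0.36, -0.025]
[-0.0, -0.001, 0.081, -0.125, -0.355, -0.025]
[-0.0, -0.001, 0.081, -0.139, -0.35, -0.025]
```

View pics/w5.png

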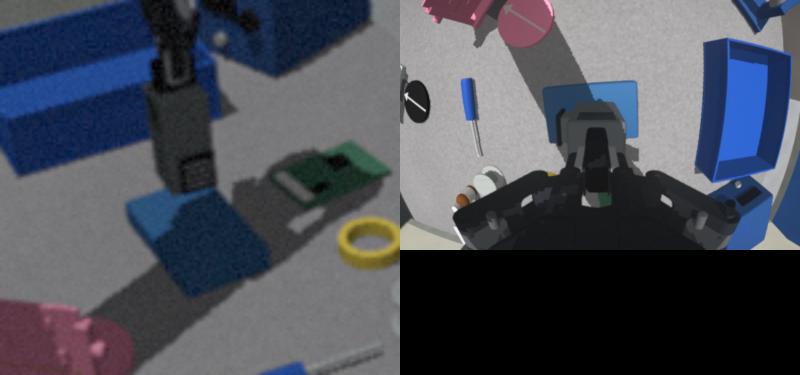

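Request:
play_rows(
  moves=[
    [[0,0,0.03,0.01,-0.12,-0.06,5],[0,0,0.054,0.01,-0.25,-0.06,5],[0,0,0.054,0,-0.25,-0.06,5],[0,0,0.054,0,-0.25,-0.06,5],[0,0,0.054,-0.01,-0.25,-0.06,5]],
  ],
)

```text
time: 10.83
tool_pos: [0.526, 0.1431, 0.2291]
tcp_rot: [-0.25, -3.128, -0.002]
wrist_force: [0.3, 0.2, -2.8]
width: 0.174
grip_force: 58.9
```

Request:
play_rows(
  moves=[
    [[0,0,0.054,-0.02,-0.25,0,5],[0,0,0.054,-0.025,-0.25,0,5],[0,0,0.054,-0.03,-0.25,0,5],[0,0,0.054,-0.035,-0.25,0,5],[0,0,0.054,-0.045,-0.25,0,5]],
  ],
)

```text
time: 11.25
tool_pos: [0.5147, 0.0176, 0.2288]
tcp_rot: [-0.461, -3.104, -0.003]
wrist_force: [0.5, -0.0, -3.7]
width: 0.171
grip_force: 59.0
```

Request:
play_rows(
  moves=[
    [[0,0,0.054,-0.05,-0.25,0,5],[0,0,0.054,-0.055,-0.245,0,5],[0,0,0.054,-0.06,-0.245,0,5],[0,0,0.054,-0.07,-0.245,0,5],[0,0,0.054,-0.075,-0.24,0,5]],
  ],
)

```text
time: 11.67
tool_pos: [0.5021, -0.1079, 0.2284]
tcp_rot: [-0.67, -3.066, -0.004]
wrist_force: [0.9, -1.0, -2.7]
width: 0.173
grip_force: 59.0
```

```bash
cat > tgt.py <<'E'
from nxt import *
th=np.radians(-119.8); d=np.array([np.cos(th),np.sin(th),0]); R1=frame(-d,[0,0,-1])
plan(p0,R0,np.array([.4907,-.1933,p0[2]]),R1,4)
E
python3 tgt.py
```

```text
11.6667 [ 0.5021 -0.1079  0.2284] [[-0.909, 0.417, -0.003], [0.417, 0.909, 0.003], [0.004, 0.002, -1.0]] q [-0.26 -0.04  1.94  0.    1.24 -1.4 ] F [ 0.9 -1.  -2.7] 0.1732354637608385 58.97499203681946
4 rows
[0.001, -0.002, 0.045, -0.063, -0.206, -0.001]
[0.001, -0.002, 0.045, -0.068, -0.205, -0.0]
[0.001, -0.002, 0.045, -0.072, -0.203, -0.0]
[0.001, -0.002, 0.045, -0.077, -0.201, -0.0]
```

Request:
play_rows(
  moves=[
    [[0,0,0.045,-0.063,-0.206,0,5],[0,0,0.045,-0.068,-0.205,0,5],[0,0,0.045,-0.072,-0.203,0,5],[0,0,0.045,-0.077,-0.201,0,5],[0,0,0,0,0,0,5]],
  ],
)

```text
time: 12.08
tool_pos: [0.4907, -0.1954, 0.2283]
tcp_rot: [-0.81, -3.032, -0.001]
wrist_force: [0.5, 0.3, -2.7]
width: 0.175
grip_force: 59.2
```

Request:
play_rows(
  moves=[
    [[0,0,0,0,0,0.25,5],[0,0,0,0,0,0.25,5],[0,0,0,0,0,0.2,5],[0,0,0,0,0,0,5],[0,0,0,0,0,0,5]],
  ],
)

```text
time: 12.5
tool_pos: [0.4905, -0.1908, 0.1576]
tcp_rot: [-0.803, -3.031, -0.006]
wrist_force: [0.4, 0.2, -3.3]
width: 0.169
grip_force: 59.1
```

```bash
python3 tgt.py
python3 - <<'E'
from h import *
from workcell import vision
c=vision.read_camera("top"); s=vision.read_camera("side"); np.savez("t6.npz",**c)
a=cv2.resize(c["image"][180:280,310:410],(400,400),interpolation=cv2.INTER_CUBIC); b=cv2.resize(s["image"][190:310,260:380],(400,400)); cv2.imwrite("pics/d6.png",np.hstack([a,b])[:,:,::-1])
E
```

```text
12.5 [ 0.4905 -0.1908  0.1576] [[-0.869, 0.495, -0.005], [0.495, 0.869, 0.005], [0.007, 0.002, -1.0]] q [-0.42  0.05  1.99  0.    1.11 -1.47] F [ 0.4  0.2 -3.3] 0.16920835905056753 59.10395801067352
4 rows
[0.001, -0.003, 0.001, -0.004, -0.005, -0.0]
[0.001, -0.003, 0.001, -0.004, -0.005, -0.0]
[0.001, -0.003, 0.001, -0.004, -0.005, -0.0]
[0.001, -0.003, 0.001, -0.004, -0.005, -0.0]
```

View pics/d6.png

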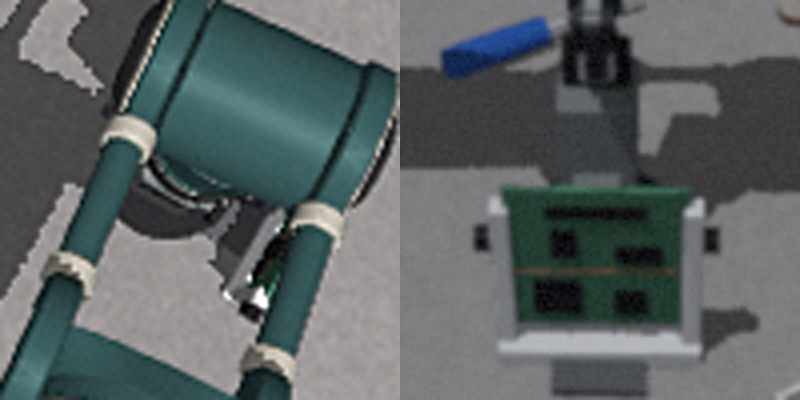

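Request:
play_rows(
  moves=[
    [[0,0,0,0,0,0.1,5],[0,0,0,0,0,0.1,5],[0,0,0,0,0,0,5],[0,0,0,0,0,0,5]],
  ],
)

```text
time: 12.93
tool_pos: [0.4921, -0.1914, 0.1391]
tcp_rot: [-0.804, -3.035, -0.004]
wrist_force: [-0.5, -0.3, -1.8]
width: 0.172
grip_force: 59.1
```

Request:
play_rows(
  moves=[
    [[0,0,0,0,0,0.02,5],[0,0,0,0,0,0,5],[0,0,0,0,0,0,5]],
  ],
)

```text
time: 13.18
tool_pos: [0.493, -0.1918, 0.1382]
tcp_rot: [0.805, 3.037, 0.004]
wrist_force: [0.3, -0.2, -3.0]
width: 0.169
grip_force: 59.1
```

Request:
play_rows(
  moves=[
    [[0,0,0,0,0,0.02,5],[0,0,0,0,0,0,5],[0,0,0,0,0,0,5]],
  ],
)

```text
time: 13.43
tool_pos: [0.4928, -0.1918, 0.136]
tcp_rot: [-0.805, -3.036, -0.004]
wrist_force: [0.8, 0.3, -2.9]
width: 0.172
grip_force: 59.1
```

```bash
python3 tgt.py
```

```text
13.4333 [ 0.4928 -0.1918  0.136 ] [[-0.869, 0.495, 0.0], [0.495, 0.869, 0.003], [0.001, 0.002, -1.0]] q [-0.42  0.07  2.01  0.    1.06 -1.47] F [ 0.8  0.3 -2.9] 0.17200109059695157 59.095680713653564
4 rows
[0.001, -0.001, 0.001, 0.003, -0.006, -0.0]
[0.001, -0.001, 0.001, 0.003, -0.006, -0.0]
[0.001, -0.001, 0.001, 0.003, -0.006, -0.0]
[0.001, -0.001, 0.001, 0.003, -0.006, -0.0]
```

Consistent offset of about (+2, +1.5) mm; correct it while stepping down.

Request:
play_rows(
  moves=[
    [[0,0,0,0.01,-0.02,0.015,5],[0,0,0,0,0,0,5],[0,0,0,0,0,0,5]],
  ],
)

```text
time: 13.68
tool_pos: [0.4911, -0.1932, 0.1348]
tcp_rot: [0.805, 3.036, 0.004]
wrist_force: [-0.6, 0.7, -0.7]
width: 0.173
grip_force: 59.4
```

Request:
play_rows(
  moves=[
    [[0,0,0,0,0,0.015,5],[0,0,0,0,0,0,5],[0,0,0,0,0,0,5]],
  ],
)

```text
time: 13.93
tool_pos: [0.4915, -0.1934, 0.1347]
tcp_rot: [0.804, 3.036, 0.003]
wrist_force: [-2.1, 0.4, 6.4]
width: 0.177
grip_force: 60.5
```

Request:
play_rows(
  moves=[
    [[0,0,0,0,0,0,22],[0,0,0,0,0,0,30],[0,0,0,0,0,0,50],[0,0,0,0,0,0,50],[0,0,0,0,0,0,50]],
  ],
)

```text
time: 14.35
tool_pos: [0.4909, -0.1929, 0.1328]
tcp_rot: [-0.805, -3.036, -0.004]
wrist_force: [0.5, 0.1, 0.5]
width: 0.584
grip_force: 0.0
```

Request:
play_rows(
  moves=[
    [[0,0,0,0,0,-0.1,50],[0,0,0,0,0,-0.2,50],[0,0,0,0,0,-0.4,50],[0,0,0,0,0,-0.4,50],[0,0,0,0,0.2,-0.4,50]],
  ],
)

```text
time: 14.77
tool_pos: [0.499, -0.1788, 0.2827]
tcp_rot: [-0.808, -3.035, -0.001]
wrist_force: [2.3, -0.7, 0.8]
width: 0.586
grip_force: 0.0
```

Request:
play_rows(
  moves=[
    [[0,0,0,0,0.4,0,50],[0,0,0,0,0.4,0,50],[0,0,0,0,0.4,0,50],[0,0,0,0,0.4,0,50],[0,0,0,0,0.4,0,50]],
  ],
)

```text
time: 15.18
tool_pos: [0.5999, -0.0017, 0.282]
tcp_rot: [0.805, 3.036, 0.004]
wrist_force: [1.1, -0.5, -0.1]
width: 0.582
grip_force: 0.0
```

Run:
```python
from nxt import *
from workcell import vision
P=np.median([cloud(vision.read_camera("top")) for k in range(5)],0); c=vision.read_camera("top")
v,u=np.mgrid[:400,:640]; r=(v>190)&(v<250)&(u>325)&(u<378)
for nm,m in (("fin",r&(P[...,2]>.146)&(P[...,2]<.168)),("top",r&(P[...,2]>.112)&(P[...,2]<.132)),):
    m=cv2.morphologyEx(m.astype(np.uint8),cv2.MORPH_OPEN,np.ones((2,2)))>0
    q=P[m]; print(nm,len(q),q.mean(0).round(4),cv2.minAreaRect((q[:,:2]*1000).astype(np.float32)))
cv2.imwrite("pics/d7.png",cv2.resize(c["image"][185:265,320:420],None,fx=6,fy=6,interpolation=cv2.INTER_CUBIC)[:,:,::-1])
```

```text
15.1833 [ 0.5999 -0.0017  0.282 ] [[-0.869, 0.495, 0.002], [0.495, 0.869, 0.002], [-0.0, 0.003, -1.0]] q [-0.05  0.09  1.71  0.    1.34 -1.1 ] F [ 1.1 -0.5 -0.1] 0.5823767562153199 0.0
fin 90 [ 0.4861 -0.1968  0.1468] ((486.38275146484375, -197.57142639160156), (17.6015682220459, 44.52577209472656), 60.17201232910156)
top 232 [ 0.4845 -0.1958  0.1139] ((489.6488037109375, -203.2498321533203), (59.83711242675781, 64.6447982788086), 60.50225830078125)
```

View pics/d7.png

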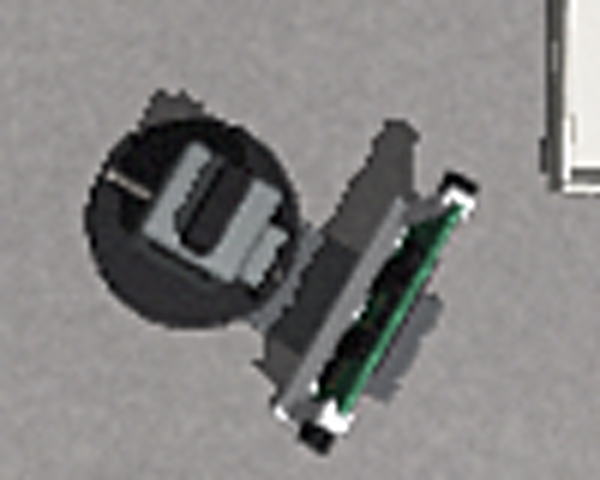

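Run:
```python
from h import *
from workcell import vision
C=[vision.read_camera("top") for k in range(5)]; c=C[0]; P=np.median([cloud(k) for k in C],0); im=c["image"].astype(int); V=im.max(2); h=P[...,2]
print("crop centres: top",ray(c,355.9,220.3,.122),"dock",ray(c,352.1,221.7,.012))
print("col 350..366 rows 212-226 heights"); print((h[208:236:2,340:372:2]*1000).round().astype(int))
# dock disc: low points that are dark, enclosing circle
v,u=np.mgrid[:400,:640]; r=(v>195)&(v<245)&(u>330)&(u<372)
q=P[r&(V<75)&(h>.004)&(h<.02)&(np.hypot(u-352,v-221.7)<19)]
hull=cv2.convexHull((q[:,:2]*1000).astype(np.float32)); print("dock circ",cv2.minEnclosingCircle(hull),cv2.fitEllipse(hull),q[:,2].mean())
m=(r&(h>.105)&(h<.155)); q=np.array([ray(c,x,y,.122)[:2] for y,x in np.argwhere(m&(V>75))]); print("grey",len(q),cv2.minAreaRect((q*1000).astype(np.float32)))
```

```text
crop centres: top [ 0.48728615 -0.19595053  0.122     ] dock [ 0.49007976 -0.19486251  0.012     ]
col 350..366 rows 212-226 heights
[[ -2  12   9  11  14   8  11   9  10  10   9  11  -3  -3  -3   1]
 [ 12  12   7  12   9 103 119 120  11  13  10  13  11  -3  -2  -1]
 [ 12  10   9  12  20 121 121 122 119 154   8  11  11  10  -3   0]
 [ 11  11   7  11 118 121 120 119 151 155 156 156  10  13  -2  -1]
 [ 11  11  10  49 121 119 120 122 156 157 154 118 119 115  10  -4]
 [ 11   9  13 118 121 121 122 153 154 155 153 121 121 118  14  -3]
 [ 12  10  80 122 120 121 138 155 154 154 122 122 119  10  10   1]
 [ 10   9 120 121 120 120 156 154 153 123 121 121 118  11  10   6]
 [  9  70 115 121 121 144 155 155 152 123 122 118  63  63  66   7]
 [ 11  23  59  97 120 121 150 154 120 121 120 117  62  63  67   6]
 [ 10  11  10  30  71 110 121 119 119 119 121  63  61  66  10   4]
 [ 12  11  12  10  13  45  88 118 120 118  64  61  63  66   8   5]
 [ 11   9  10  10  12  10  17  54  91  11  30  62  65  11   8   7]
 [ 11  12  10  12  11  12  11   8  11  11  11  52   9   3  10   6]]
dock circ ((489.13946533203125, -194.6920166015625), 54.99522018432617) ((489.5754089355469, -194.62237548828125), (107.71318054199219, 108.46040344238281), 141.47813415527344) 0.010562956586235937
grey 187 ((487.6531677246094, -193.27191162109375), (50.936241149902344, 50.134891510009766), 60.75469970703125)
```

Run:
```python
from h import *
from workcell import vision
C=[vision.read_camera("top") for k in range(6)]; c=C[0]; P=np.median([cloud(k) for k in C],0); V=np.mean([k["image"] for k in C],0).max(2); h=P[...,2]
v,u=np.mgrid[:400,:640]; r=(v>195)&(v<245)&(u>330)&(u<372)
for nm,m,z in (("fin",r&(h>.146)&(h<.165),.156),("all",r&(h>.112)&(h<.165),None)):
    q=np.array([ray(c,x,y,z or (.156 if h[y,x]>.14 else .122))[:2] for y,x in np.argwhere(m)])*1000
    print(nm,len(q),q.mean(0).round(1),cv2.minAreaRect(q.astype(np.float32)))
# dock: rim edge from height step (disc .011 vs bench 0), excluding what the absorber hides
m=((h>.006)&(np.hypot(u-352,v-221.7)<22)).astype(np.uint8); m=cv2.morphologyEx(m,cv2.MORPH_OPEN,np.ones((3,3)))
k=max(cv2.findContours(m,cv2.RETR_EXTERNAL,cv2.CHAIN_APPROX_NONE)[0],key=cv2.contourArea)[:,0]
for nm,kk in (("height",k),("left",k[k[:,0]<358])):
    w=np.array([ray(c,x,y,.012)[:2] for x,y in kk]); A=np.c_[2*w,np.ones(len(w))]; s=np.linalg.lstsq(A,(w**2).sum(1),rcond=None)[0]; print(nm,s[:2].round(4),np.sqrt(s[2]+s[:2]@s[:2]))
m=((V<75)&(h<.02)&(np.hypot(u-352,v-221.7)<19)).astype(np.uint8)|((h>.02)&(np.hypot(u-352,v-221.7)<14)).astype(np.uint8)
k=max(cv2.findContours(m,cv2.RETR_EXTERNAL,cv2.CHAIN_APPROX_NONE)[0],key=cv2.contourArea)[:,0]; k=k[k[:,0]<356]
w=np.array([ray(c,x,y,.012)[:2] for x,y in k]); A=np.c_[2*w,np.ones(len(w))]; s=np.linalg.lstsq(A,(w**2).sum(1),rcond=None)[0]; print("dark",s[:2].round(4),np.sqrt(s[2]+s[:2]@s[:2]))
```

```text
fin 92 [ 488.2 -193.2] ((488.066162109375, -192.9803924560547), (15.72307014465332, 43.88816833496094), 60.41618347167969)
all 333 [ 487.2 -192.2] ((487.79315185546875, -193.008056640625), (51.742340087890625, 52.209381103515625), 60.569679260253906)
height [ 0.4891 -0.195 ] 0.05365410148641719
left [ 0.4894 -0.1942] 0.05313173715503964
dark [ 0.4919 -0.1949] 0.05516844084259853
```

```bash
python3 -c "
from workcell import bot
print(bot.finish_job())"
```

```text
the job is handed in; nothing more can be done
None
```

The absorber was stood up on the pad and let go, then taken by its fin and left standing on the black dock. By camera it is about 2–3 mm off the dock's centre and within about 1° of the arrow. I handed the job in at about 16 s with the arm clear; no verdict came back.

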